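Close and latch the keyed lid of a desiccator pot

TASK

The desiccator pot's lid is riding on its rim: turn it, without lifting it off, until its red key drops into the wide notch above the red index block and it sits flush all round. Then slide the bolt with the yellow tab fully shut over the lid's edge and let go. Leave the glassware and the other things on the bench where they are.

Things in the scene. Friction and masses are not known exactly. Their poses are not given: they have to be found in the camera images.
- pot: Squat steel pot fixed to the bench: 120 mm outside, 85 mm high, bore 93 mm. Origin: centre of its underside, on the bench; z up. Its top 12 mm is a blue rim ring with three notches 12 mm deep, open outwards: a wide one at pot +x, two narrower ones (21 mm at the bore) at +120 and +240 deg about z. An aluminium shelf at pot -x (36 mm wide, out to 124 mm from the axis, top 91 mm up) carries the bolt.
- notch (a point): Middle of the wide notch, at the height of the rim's top (85 mm over the bench), 53 mm from the pot's axis along pot +x. The notch is 26 mm wide at the bore, 35 mm at the outside; below it a red index block stands out from the pot's side.
- lid: Loose round lid, about 300 g. Origin: centre of the underside of its white flange (106 mm diameter, 6 mm thick); z up. An 88 mm plug hangs 14 mm below it and centres it in the bore with 2.5 mm play. It starts level, origin 93 mm over the bench, turned 0.55 to 1.3 rad anticlockwise (from above) from home, so turn it clockwise. Home: lid +x along pot +x, flange on the rim, origin 85 mm up.
- lid_key (a point): Outer part of the lid's red key, 53 mm from the lid's axis along lid +x, at the flange's underside. The key is a lying bar 20 mm wide, 8 mm down and 12 mm up from here, ending 60 mm from the axis. Two grey lugs, 14 mm wide and as deep, sit at +120 and +240 deg. All three ride on the rim and drop 8 mm into the notches when in line within about 3 deg.
- lid_knob (a point): Centre of the top of the lid's six-sided black knob, on the lid's axis 46 mm above the lid's origin. The knob is 30 mm across its flats and 40 mm tall, rising from the flange's top; its flats face lid +x and every 60 deg from there. Around it the flange is flat but for the key, 12 mm above the lid's origin.
- bolt (a joint): Sliding bolt: 0 = drawn back, 0.022 m = fully shut, its steel tongue (22 mm wide, 6 mm thick, underside 8 mm above the rim) then reaching 7 mm over the seated lid's flange. It slides along pot +x, towards the pot's axis, stays where it is left, takes about 2 N, and starts at 0 to 0.004. A lid still riding on its key is in its way.
- bolt_tab (a point): Centre of the top of the bolt's upright yellow tab, 139 mm over the bench: 10 mm along the sliding direction, 24 mm across it, free to be gripped down to the tongue's top at 99 mm. It lies on the pot's -x side, 89 mm from the pot's axis with the bolt drawn back, 67 mm with it shut.
- flask: Conical glass flask, 76 mm wide, 110 mm high, near the pot. Origin: centre of its foot. To be left alone.
- beaker: Glass beaker, 60 mm wide, 75 mm high, near the pot. Origin: centre of its foot. To be left alone.
- amber: Amber bottle, 64 mm wide, 130 mm high. Origin: centre of its foot. To be left alone.
- jar: White reagent jar with a green label, 60 mm wide, 85 mm high. Origin: centre of its foot. To be left alone.
- dish: White weighing dish, 80 mm wide, 18 mm high. Origin: centre of its foot. To be left alone.
- weight: Brass 200 g weight, 34 mm wide, 47 mm high. Origin: centre of its foot. To be left alone.
- spatula: Spatula, 200 mm long, lying on the bench on the left, nearer the robot than the pot. To be left alone.
Mind the look-alikes: they are no part of the job. What is shaped like the lid but brown or pink is not meant.

How it is judged:
By the outcome, as a careful person would: the job done as asked, in the order asked, and still so for the second after the job is handed in, with the robot touching nothing.
It also fails if it takes over 45 s, if anything falls off the work surface, if the arm or the gripper's body presses on something with over 40 N, if the wrist force passes 120 N, or if a joint passes its speed limit or range.

ROBOT

A 6-joint arm with a two-finger parallel gripper is mounted at the origin on the work surface. World frame = base frame: x ahead of the robot, y to its left, z up, the work surface at z = 0. Lengths are in m, angles in rad, forces in N, time in s.
With the tool pointing down it reaches from about 0.325 to 0.9 m from the base axis. Payload 6.1 kg.
Tool frame: the origin (TCP) lies midway between the tips of the shut fingers; the grasp point (between the pads) lies 19 mm behind it; x points along the fingers, z is the direction in which the jaws open and shut, and the axes are right-handed (so a half turn about x gives the same grasp; the last joint's range is limited). The gripper opens to 87 mm and grips with 3 to 60 N. Pads are 19 mm wide; open, the fingers measure 117 mm over their backs; the gripper's body (75 mm by 190 mm) begins 51 mm behind the grasp point.
Start: joints at [1.201, 0.22, 1.526, -0, 1.395, -0.126], TCP at [0.151, 0.607, 0.223] pointing down, gripper open.
Joint ranges: [-2.98, 2.98], [-0.91, 2.08], [0.09, 2.57], [-1.24, 4.39], [0.2, 2.65], [-2.68, 2.68]. Speed limits (rad/s): [2.57, 2.57, 3.01, 3.14, 3.14, 3.14].

INTERFACE

Orientations are given as a rotation vector (axis times angle).
In Python, from plant import r gives the robot as it stands.
- The arm moves only by the shell command python3 -m inch 'ROWS' [OPENING]. ROWS is JSON, a list of rows, each an object with "offset": the shift along the tool's x, y, z in units of 40 mm (1.0 is 40 mm), a list of three; "roll": the turn about the tool's x in units of 8 degrees (1.0 is 8 degrees). In form: [{"offset": [dx, dy, dz], "roll": roll}, ...]. A call has 1 to 12 rows; each row shifts and turns the commanded pose from where the row before left it, along the tool's axes as they then stand; what a row does not reach is not made up. A row lasts 1/8 s, in which the tool goes at most 62.5 mm and 10.7 degrees, less where a joint would pass 70% of its speed; a pose out of reach is approached as far as the arm can. A call is refused whole if a number of a shift passes 1 or a number of a turn 1, either way. A call with a gripper value outside its range is refused whole. OPENING is the finger opening in mm, from 0 to 87, set as the call begins (- or left out, the last holds). The fingers move at their own pace and stop on an object; the grip force is fixed at half the most. Time passes only in rows, so rows that do not move let the fingers close. It gives the time, the measured TCP pose, the force and the opening at its end, in the units of the state.
- r.get_obs(): the state, without advancing time (a new reading comes with each control period).
- r.read_camera(name): name is "side" or "top"; returns a dict with "pixels" (480x640x3 uint8, red, green, blue), "z_map" (480x640 float32, m along the optical axis (not along the pixel's ray), 0 where there is no reading), "mtx" (3x3 intrinsics, pixels), "origin" and "attitude" of the camera in the world. Camera axes: x right, y up, looking along -z (the intrinsics and any distortion apply to the point x, -y, -z); pixel columns grow to the right and rows downward; lengths in m; the calibration is good to about 2 mm. A picture is of the moment at which its call begins.
- r.hand_in(): hands the job in, once; it reports no verdict.
The state is a dict: "time": time; "joint_pos": joint angles; "qd": joint speeds; "tau": joint torques, N m; "position": TCP position; "orientation": TCP orientation; "wrist_force": force on the tool from outside, world axes, zero at the start; "wrist_torque": the same for the moment, N m; "grip_width": finger opening in m.
Only numpy, scipy, OpenCV 4.12 (cv2) and the standard library are available. Lean on these libraries where they do the work, as an engineer would, in place of code of your own. Each camera call takes 0.05 s, during which the arm holds its last target. There are 200 camera calls.

## Working session

There is one attempt and no reset: what is moved stays moved. The work goes in short steps, Python scripts to look and compute and a shell command to move; the robot and the scene stay as the last step left them, time stands still between calls to the robot, and variables do not carry over. Pictures are saved under pics/ and viewed, on a budget of 10 in all, crops included, one or two more only if the job needs it, and the job is handed in when it is done.

```bash
ls; mkdir -p pics; cat > h.py <<'E'
from plant import r
import numpy as np, cv2
from scipy.spatial.transform import Rotation as R
def cam(n):
    c=r.read_camera(n); np.savez(''+n+'.npz',**c); return c
def ld(n): return dict(np.load(''+n+'.npz'))
def rot(c):
    a=np.array(c['attitude'],float)
    return a if a.shape==(3,3) else (R.from_rotvec(a).as_matrix() if a.size==3 else R.from_quat(a).as_matrix())
def px(c,u,v,z=None):
    """pixel -> world; on plane height z if given, else by depth"""
    K=c['mtx']; d=np.array([(u-K[0,2])/K[0,0],-(v-K[1,2])/K[1,1],-1.]); M=rot(c); o=np.array(c['origin'])
    w=M@d
    s=(z-o[2])/w[2] if z is not None else c['z_map'][int(v),int(u)]
    return o+s*w
E
python3 - <<'E'
from h import *
for n in('side','top'):
    c=cam(n); print(n,{k:np.array(v).tolist() for k,v in c.items() if k not in('pixels','z_map')})
    cv2.imwrite(f'pics/{n}0.png',c['pixels'][:,:,::-1])
print(r.get_obs())
E
```

```text
pics
side {'mtx': [[561.2725217523544, 0.0, 319.12568249452926], [0.0, 561.2725217523544, 236.5015532403719], [0.0, 0.0, 1.0]], 'origin': [0.07210061344696059, -0.9840855905735296, 1.0783585444708763], 'attitude': [0.8220133735150916, -0.1772987311213679, -0.39492871918254185]}
top {'mtx': [[447.9351310444986, 0.0, 321.2111337800316], [0.0, 447.9351310444986, 229.70474121327015], [0.0, 0.0, 1.0]], 'origin': [0.329336393034939, -0.02061153614142816, 1.124006285090452], 'attitude': [0.16693555085684555, -0.14012992914581265, -1.3853617589706104]}
{'time': 0.1, 'joint_pos': array([ 1.20090305e+00,  2.21147588e-01,  1.52747804e+00,  1.19875023e-05,
        1.39473377e+00, -1.26123718e-01]), 'qd': array([-0.00028327, -0.00171454, -0.00319457, -0.00089408,  0.00053439,
        0.00125594]), 'tau': array([ 9.70879773e-04, -4.95948064e+01, -3.88513434e+01,  7.00617023e-02,
        5.16040775e-02, -4.40830740e-05]), 'position': array([0.1506614 , 0.60599154, 0.22155634]), 'orientation': array([-1.02874319,  1.31626902,  1.02725057]), 'wrist_force': array([ 1.17210495, -0.73147886,  0.41717125]), 'wrist_torque': array([ 0.03033765, -0.03026579, -0.00138845]), 'grip_width': 0.08703141875145244}
```

View pics/top0.png

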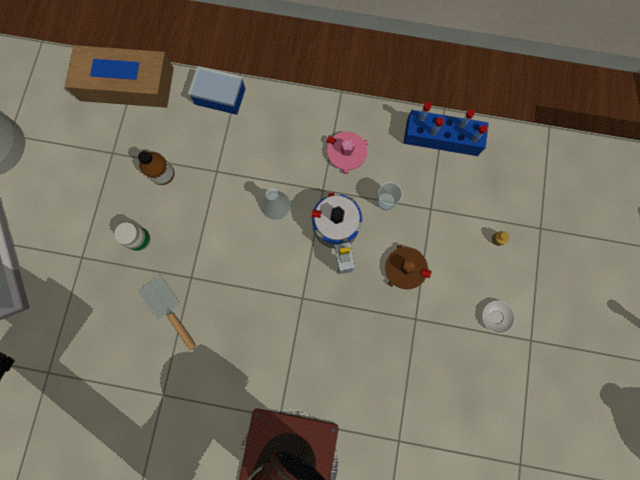

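View pics/side0.png

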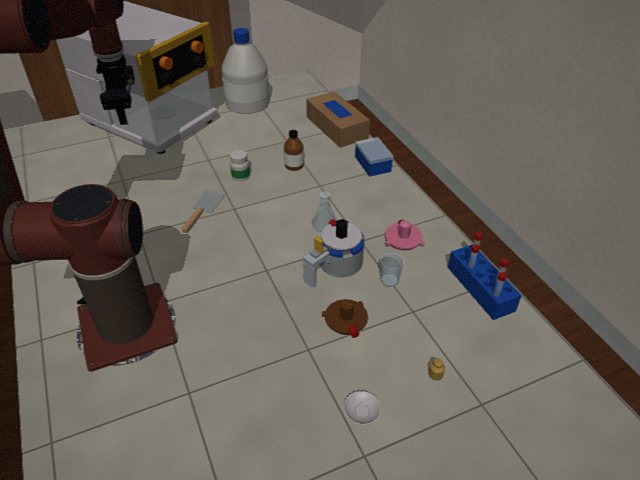

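The top view shows the pot at about (337,218), its bolt at (345,258), and reds at (316,213) and (332,196). I'll enlarge both views.

```bash
python3 - <<'E'
from h import *
a=ld('top')['pixels'][175:285,280:410]; b=ld('side')['pixels'][190:300,280:410]
f=lambda i:cv2.resize(i[:,:,::-1],None,fx=5,fy=5,interpolation=cv2.INTER_CUBIC)
cv2.imwrite('pics/crop1.png',f(a)); cv2.imwrite('pics/crop2.png',f(b))
E
```

```text
(no output)
```

View pics/crop1.png

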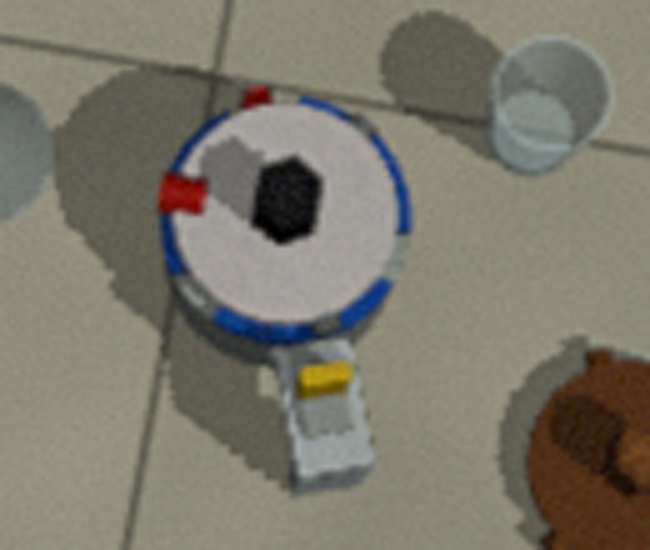

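View pics/crop2.png

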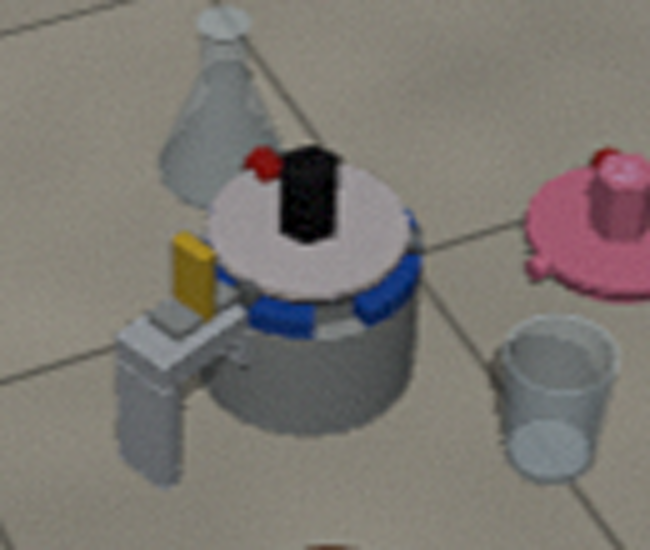

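```bash
cat > m.py <<'E'
from h import *
c=ld('top'); P=lambda u,v,z: px(c,280+u/5,175+v/5,z)
lid=P(287,213,.099); knob=P(291,190,.139); tab=P(325,370,.139); idx=P(258,97,.07); keyc=P(183,193,.105); keyend=P(160,194,.1)
sh=P(332,475,.091)
for n in 'lid knob tab idx keyc keyend sh'.split(): print(n,globals()[n].round(4))
C=lid[:2]
az=lambda p:np.degrees(np.arctan2(*(p[:2]-C)[::-1]))
for n in 'tab idx sh keyc keyend'.split(): p=globals()[n]; print(n,az(p).round(1),np.linalg.norm(p[:2]-C).round(4))
# side
c2=ld('side'); Q=lambda u,v,z: px(c2,280+u/5,190+v/5,z)
print('side knob',Q(310,160,.139),'lid',Q(309,230,.099),'tab',Q(194,242,.139))
o=r.get_obs(); print(R.from_rotvec(o['orientation']).as_matrix().round(3))
# depth-based flange & tab
K=c['mtx']; vv,uu=np.mgrid[175:285,280:410]; z=c['z_map'][175:285,280:410]
d=np.stack([(uu-K[0,2])/K[0,0],-(vv-K[1,2])/K[1,1],-np.ones_like(uu)],-1)*z[...,None]
W=d@rot(c).T+c['origin']; I=c['pixels'][175:285,280:410].astype(int)
m=(abs(W[...,2]-.099)<.004)&(np.hypot(*(W[...,:2]-C).transpose(2,0,1))<.06)&(I.min(-1)>110)
print('flange',cv2.minEnclosingCircle(W[m][:,:2].astype(np.float32)),W[m].mean(0))
m=(W[...,2]>.134)&(np.hypot(*(W[...,:2]-C).transpose(2,0,1))<.03); print('knobtop',W[m].mean(0),np.median(W[m],0),m.sum())
m=(W[...,2]>.13)&(I[...,0]>150)&(I[...,2]<90); print('tab',W[m].mean(0),m.sum())
red=(I[...,0]>110)&(I[...,1]<60)&(I[...,2]<60)
m=red&(W[...,2]>.098)&(uu<330); print('key',W[m].mean(0),m.sum(),az(W[m].mean(0)))
m=red&(W[...,2]<.09)&(uu<340); print('idx',W[m].mean(0),m.sum(),az(W[m].mean(0)))
E
python3 m.py
```

```text
lid [ 0.5701 -0.016   0.099 ]
knob [ 0.5716 -0.0161  0.139 ]
tab [ 0.4932 -0.0452  0.139 ]
idx [0.6316 0.0081 0.07  ]
keyc [0.5694 0.0335 0.105 ]
keyend [0.5682 0.0443 0.1   ]
sh [ 0.4533 -0.0578  0.091 ]
tab -159.2 0.0823
idx 21.4 0.066
sh -160.3 0.1241
keyc 90.8 0.0495
keyend 91.8 0.0603
side knob [ 0.57368423 -0.01087017  0.139     ] lid [ 0.57020483 -0.01954856  0.099     ] tab [ 0.49376968 -0.04372901  0.139     ]
[[-0.001 -0.97   0.241]
 [-0.002  0.241  0.97 ]
 [-1.     0.    -0.002]]
flange ((0.5719073414802551, -0.014485484920442104), 0.05293393135070801) [ 0.56905575 -0.0190762   0.09784871]
knobtop [ 0.57176736 -0.01454527  0.13754407] [ 0.57137233 -0.01454743  0.13742915] 150
tab [ 0.49321724 -0.04485005  0.13746743] 35
key [0.56993676 0.03545543 0.10240488] 45 90.21351549890416
idx [0.64089091 0.00969721 0.05867014] 2 19.956520011090852
```

The top crop shows the lid centre at (287,213), the knob at (291,190), the tab at (325,370), the key at (183,193) and the index block at (258,97). Pot +x is at about 20.5°, the key at about 92°, so the lid needs about 71.5° clockwise. I'll grip across the key-facing flats (jaws at 92°), which also leaves the jaws aligned with the bolt afterwards.

```bash
cat > go.py <<'E'
import sys
from h import *
# usage: x y z jaw_az -> remaining offset in tool units (first in present axes), roll units
x,y,z,a=map(float,sys.argv[1:5]); o=r.get_obs(); M=R.from_rotvec(o['orientation']).as_matrix()
d=np.array([x,y,z])-o['position']; az=np.degrees(np.arctan2(M[1,2],M[0,2]))
roll=-((a-az+180)%360-180); M2=R.from_euler('z',-roll,degrees=True).as_matrix()@M
print('pos',o['position'].round(4),'az',az.round(2),'tilt',M[:,0].round(3),'t',o['time'],'w',round(o['grip_width']*1e3,1),'F',o['wrist_force'].round(1),'q6',o['joint_pos'][5].round(2))
print('offset now-axes',(M.T@d/.04).round(3),'after-roll axes',(M2.T@d/.04).round(3),'roll units',round(roll/8,3))
E
python3 -m inch '[{"offset":[0,-1,-0.9],"roll":0},{"offset":[0,-1,-0.9],"roll":0},{"offset":[0,-1,-0.9],"roll":0},{"offset":[0,-1,-0.9],"roll":0},{"offset":[0,-1,-0.9],"roll":0},{"offset":[0,-1,-0.9],"roll":0},{"offset":[0,-1,-0.9],"roll":0},{"offset":[0,-1,-0.9],"roll":0},{"offset":[0,-1,-0.9],"roll":0},{"offset":[0,-1,-0.9],"roll":0},{"offset":[0,-1,-0.9],"roll":0},{"offset":[0,-1,-0.9],"roll":0}]' 50; python3 go.py 0.5715 -0.015 0.18 92
```

```text
time: 1.6
position: [0.5129, 0.0698, 0.2223]
orientation: [-1.027, 1.315, 1.028]
wrist_force: [0.0, 0.1, 0.9]
grip_width: 0.0499
pos [0.5129 0.0698 0.2223] az 76.02 tilt [-0.  0. -1.] t 1.6 w 49.9 F [0.  0.1 0.9] q6 -1.34
offset now-axes [ 1.056 -1.933 -1.704] after-roll axes [ 1.056 -1.39  -2.17 ] roll units -1.998
```

```bash
python3 -m inch '[{"offset":[0,0,0],"roll":-1},{"offset":[0,0,0],"roll":-1},{"offset":[0.2,-0.5,-0.7],"roll":0},{"offset":[0.3,-0.5,-0.7],"roll":0},{"offset":[0.3,-0.3,-0.7],"roll":0},{"offset":[0,0,0],"roll":0}]' 50; python3 go.py 0.5715 -0.015 0.112 92
python3 - <<'E'
from h import *
f=lambda i:cv2.resize(i[:,:,::-1],None,fx=4,fy=4,interpolation=cv2.INTER_CUBIC)
b=cam('side')['pixels'][165:300,250:410]; cv2.imwrite('pics/s1.png',f(b))
E
```

```text
time: 2.35
position: [0.5668, -0.0122, 0.1887]
orientation: [-1.232, 1.196, 1.236]
wrist_force: [0.2, -0.4, -0.5]
grip_width: 0.05
pos [ 0.5668 -0.0122  0.1887] az 91.89 tilt [-0.003  0.    -1.   ] t 2.35 w 50.0 F [ 0.2 -0.4 -0.5] q6 -1.76
offset now-axes [ 1.916 -0.122 -0.075] after-roll axes [ 1.916 -0.122 -0.075] roll units -0.014
```

View pics/s1.png

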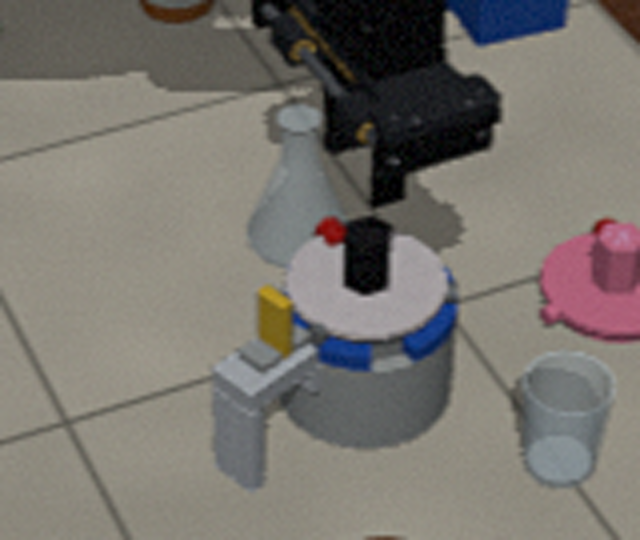

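The gripper hangs over the knob at (367,225), with the near finger at (388,190). Now descending and gripping.

```bash
python3 -m inch '[{"offset":[0.4,-0.12,-0.075],"roll":0},{"offset":[0.4,0,0],"roll":0},{"offset":[0.4,0,0],"roll":0},{"offset":[0.4,0,0],"roll":0},{"offset":[0.3,0,0],"roll":0},{"offset":[0,0,0],"roll":0}]' 50; python3 go.py 0.5715 -0.015 0.112 92
python3 - <<'E'
from h import *
f=lambda i:cv2.resize(i[:,:,::-1],None,fx=4,fy=4,interpolation=cv2.INTER_CUBIC)
b=cam('side')['pixels'][165:300,250:410]; a=cam('top')['pixels'][165:300,270:410]
cv2.imwrite('pics/s2.png',np.hstack([f(b),f(a)])[:, :][::1])
cv2.imwrite('pics/s2.png',cv2.resize(np.hstack([f(b),f(a)]),(800,360),interpolation=cv2.INTER_AREA))
E
```

```text
time: 3.15
position: [0.5713, -0.0133, 0.1131]
orientation: [-1.234, 1.194, 1.237]
wrist_force: [-0.2, 0.3, 0.6]
grip_width: 0.05
pos [ 0.5713 -0.0133  0.1131] az 92.03 tilt [-0.002  0.    -1.   ] t 3.15 w 50.0 F [-0.2  0.3  0.6] q6 -1.77
offset now-axes [ 0.027 -0.004 -0.042] after-roll axes [ 0.027 -0.004 -0.042] roll units 0.004
```

View pics/s2.png

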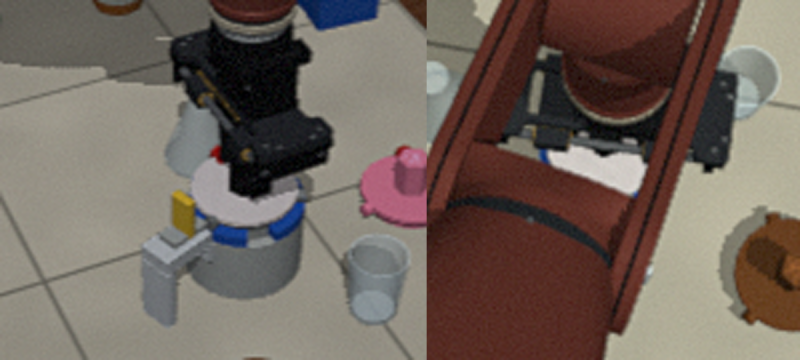

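The fingers straddle the knob and the lid is undisturbed. Closing.

```bash
python3 -m inch '[{"offset":[0,0,-0.04],"roll":0},{"offset":[0,0,0],"roll":0},{"offset":[0,0,0],"roll":0},{"offset":[0,0,0],"roll":0},{"offset":[0,0,0],"roll":0}]' 0; python3 go.py 0.5715 -0.015 0.112 92
```

```text
time: 3.88
position: [0.5726, -0.0147, 0.1151]
orientation: [-1.235, 1.191, 1.235]
wrist_force: [-1.4, 3.5, 5.1]
grip_width: 0.03
pos [ 0.5726 -0.0147  0.1151] az 92.04 tilt [ 0.001  0.001 -1.   ] t 3.875 w 30.0 F [-1.4  3.5  5.1] q6 -1.77
offset now-axes [ 0.078  0.028 -0.007] after-roll axes [ 0.078  0.028 -0.007] roll units 0.005
```

```bash
python3 -m inch '[{"offset":[0,0,0],"roll":0.9},{"offset":[0,0,0],"roll":0.9},{"offset":[0,0,0],"roll":0.9},{"offset":[0,0,0],"roll":0.9},{"offset":[0,0,0],"roll":0.9},{"offset":[0,0,0],"roll":0.9},{"offset":[0,0,0],"roll":0.9},{"offset":[0,0,0],"roll":0.9},{"offset":[0,0,0],"roll":0.9},{"offset":[0,0,0],"roll":0}]' 0; python3 go.py 0.5715 -0.015 0.112 20.5
python3 - <<'E'
from h import *
f=lambda i:cv2.resize(i[:,:,::-1],None,fx=5,fy=5,interpolation=cv2.INTER_CUBIC)
b=cam('side')['pixels'][195:285,300:410]; cv2.imwrite('pics/s3.png',f(b))
E
```

```text
time: 5.12
position: [0.5716, -0.0155, 0.1135]
orientation: [-0.374, 1.54, 0.374]
wrist_force: [0.5, -0.4, -2.9]
grip_width: 0.0296
pos [ 0.5716 -0.0155  0.1135] az 27.3 tilt [-0.002 -0.001 -1.   ] t 5.125 w 29.6 F [ 0.5 -0.4 -2.9] q6 -0.64
offset now-axes [0.038 0.011 0.003] after-roll axes [0.038 0.012 0.002] roll units 0.85
```

View pics/s3.png

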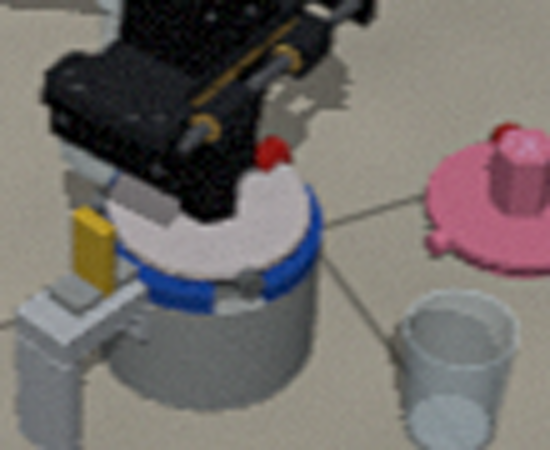

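The key is at (272,152) and the near lug at (248,280), about to enter its notch (215–262). Continuing clockwise slowly with light downward pressure.

```bash
python3 -m inch '[{"offset":[0.08,0,0],"roll":0.2},{"offset":[0,0,0],"roll":0.2},{"offset":[0,0,0],"roll":0.2},{"offset":[0,0,0],"roll":0.2},{"offset":[0.05,0,0],"roll":0.05},{"offset":[0.05,0,0],"roll":0},{"offset":[0,0,0],"roll":0}]' 0; python3 go.py 0.5715 -0.015 0.105 20.5
```

```text
time: 6.05
position: [0.5723, -0.0151, 0.1073]
orientation: [-0.28, 1.553, 0.28]
wrist_force: [-0.6, 1.1, -2.0]
grip_width: 0.0298
pos [ 0.5723 -0.0151  0.1073] az 20.44 tilt [ 0. -0. -1.] t 6.05 w 29.8 F [-0.6  1.1 -2. ] q6 -0.52
offset now-axes [ 0.058  0.011 -0.019] after-roll axes [ 0.058  0.011 -0.019] roll units -0.008
```

It's descending 6 mm without resistance; pressing the rest of the way.

```bash
python3 -m inch '[{"offset":[0.06,0,0],"roll":0},{"offset":[0.05,0,0],"roll":0},{"offset":[0,0,0],"roll":0},{"offset":[0,0,0],"roll":0}]' 0; python3 go.py 0.5715 -0.015 0.105 20.5
```

```text
time: 6.55
position: [0.5724, -0.0152, 0.1071]
orientation: [-0.28, 1.553, 0.28]
wrist_force: [-14.3, 2.1, 25.4]
grip_width: 0.0297
pos [ 0.5724 -0.0152  0.1071] az 20.44 tilt [ 0. -0. -1.] t 6.55 w 29.7 F [-14.3   2.1  25.4] q6 -0.52
offset now-axes [ 0.053  0.013 -0.02 ] after-roll axes [ 0.053  0.013 -0.02 ] roll units -0.007
```

```bash
python3 -m inch '[{"offset":[-0.1,0,0],"roll":0},{"offset":[0,0,0],"roll":0},{"offset":[0,0,0],"roll":0}]' 50; python3 -m inch '[{"offset":[-0.4,0,0],"roll":0},{"offset":[-0.8,0,0],"roll":0},{"offset":[-0.8,0,0],"roll":0},{"offset":[0,0,-1],"roll":0},{"offset":[0,0,-1],"roll":0},{"offset":[0,0,0],"roll":0}]' 50; python3 go.py 0.4932 -0.045 0.18 20.5
python3 - <<'E'
from h import *
f=lambda i:cv2.resize(i[:,:,::-1],None,fx=5,fy=5,interpolation=cv2.INTER_CUBIC)
b=cam('side')['pixels'][195:285,300:410]; cv2.imwrite('pics/s4.png',f(b))
E
```

```text
time: 6.92
position: [0.5723, -0.0151, 0.1067]
orientation: [-0.28, 1.553, 0.28]
wrist_force: [-0.4, -0.0, 0.5]
grip_width: 0.0478
time: 7.68
position: [0.4958, -0.0435, 0.1876]
orientation: [-0.279, 1.553, 0.279]
wrist_force: [-0.0, -0.7, 0.3]
grip_width: 0.0498
pos [ 0.4958 -0.0435  0.1876] az 20.35 tilt [ 0. -0. -1.] t 7.675 w 49.8 F [-0.  -0.7  0.3] q6 -0.6
offset now-axes [ 0.19  -0.011 -0.074] after-roll axes [ 0.19  -0.011 -0.074] roll units -0.019
```

View pics/s4.png

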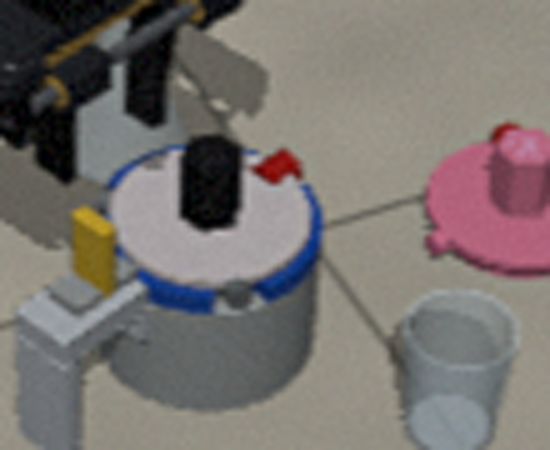

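The key (278,165) and the near lug (237,292) are down in their notches and the lid looks flush. I'll verify with depth, then move down on the tab.

```bash
cat > lev.py <<'E'
from h import *
c=cam('side')
K=c['mtx']; vv,uu=np.mgrid[190:300,280:410]; z=c['z_map'][190:300,280:410]
d=np.stack([(uu-K[0,2])/K[0,0],-(vv-K[1,2])/K[1,1],-np.ones_like(uu)],-1)*z[...,None]
W=d@rot(c).T+c['origin']; I=c['pixels'][190:300,280:410].astype(int)
C=np.array([.5715,-.015]); rr=np.hypot(*(W[...,:2]-C).transpose(2,0,1))
m=(rr<.048)&(rr>.02)&(I.min(-1)>120)&(abs(W[...,2]-.094)<.012); X=W[m]
s=np.linalg.lstsq(np.c_[X[:,:2]-C,np.ones(len(X))],X[:,2],rcond=None)[0]; print('flange z',s[2].round(4),'slope deg',np.degrees(s[:2]).round(2),m.sum())
red=(I[...,0]>110)&(I[...,1]<60)&(I[...,2]<60)&(uu<350); k=W[red].mean(0); print('key',k.round(4),np.degrees(np.arctan2(k[1]-C[1],k[0]-C[0])).round(1))
y=(I[...,0]>150)&(I[...,2]<90)&(I[...,1]>110); k=W[y&(W[...,2]>.12)].mean(0); print('tab',k.round(4),np.hypot(*(k[:2]-C)).round(4),np.degrees(np.arctan2(k[1]-C[1],k[0]-C[0])).round(1))
E
python3 lev.py
python3 -m inch '[{"offset":[0.1,0,-0.074],"roll":0},{"offset":[0.4,0,0],"roll":0},{"offset":[0.5,0,0],"roll":0},{"offset":[0.5,0,0],"roll":0},{"offset":[0.4,0,0],"roll":0},{"offset":[0,0,0],"roll":0}]' 36; python3 go.py 0.4932 -0.045 0.108 20.5
```

```text
flange z 0.0913 slope deg [ 0.05 -0.58] 468
key [nan nan nan] nan
tab [ 0.4918 -0.0453  0.1393] 0.0852 -159.2
time: 8.52
position: [0.4932, -0.0436, 0.1088]
orientation: [-0.279, 1.556, 0.281]
wrist_force: [-0.3, -0.2, 0.9]
grip_width: 0.036
pos [ 0.4932 -0.0436  0.1088] az 20.44 tilt [-0.004  0.001 -1.   ] t 8.525 w 36.0 F [-0.3 -0.2  0.9] q6 -0.6
offset now-axes [ 0.019 -0.033 -0.012] after-roll axes [ 0.019 -0.033 -0.012] roll units -0.008lev.py:9: RuntimeWarning: Mean of empty slice.
  red=(I[...,0]>110)&(I[...,1]<60)&(I[...,2]<60)&(uu<350); k=W[red].mean(0); print('key',k.round(4),np.degrees(np.arctan2(k[1]-C[1],k[0]-C[0])).round(1))
  ret = um.true_divide(
```

Flange top reads 91.3 mm and level, so the lid is seated. Gripping the tab and sliding along tool +z.

```bash
python3 -m inch '[{"offset":[0,-0.03,0],"roll":0},{"offset":[0,0,0],"roll":0},{"offset":[0,0,0],"roll":0},{"offset":[0,0,0],"roll":0}]' 0; python3 go.py 0.4932 -0.045 0.108 20.5
python3 -m inch '[{"offset":[0,0,0.1],"roll":0},{"offset":[0,0,0.1],"roll":0},{"offset":[0,0,0.1],"roll":0},{"offset":[0,0,0.1],"roll":0},{"offset":[0,0,0],"roll":0}]' 0; python3 go.py 0.5088 -0.0385 0.108 20.5
```

```text
time: 9.02
position: [0.4952, -0.0454, 0.1116]
orientation: [-0.281, 1.552, 0.28]
wrist_force: [-0.6, -0.7, 2.7]
grip_width: 0.0097
pos [ 0.4952 -0.0454  0.1116] az 20.45 tilt [ 0.001 -0.001 -1.   ] t 9.025 w 9.7 F [-0.6 -0.7  2.7] q6 -0.61
offset now-axes [ 0.089  0.027 -0.044] after-roll axes [ 0.089  0.027 -0.044] roll units -0.006
time: 9.65
position: [0.5106, -0.0396, 0.1115]
orientation: [-0.28, 1.552, 0.28]
wrist_force: [-2.3, -0.5, 6.6]
grip_width: 0.0099
pos [ 0.5106 -0.0396  0.1115] az 20.45 tilt [ 0. -0. -1.] t 9.65 w 9.9 F [-2.3 -0.5  6.6] q6 -0.59
offset now-axes [ 0.088  0.041 -0.032] after-roll axes [ 0.088  0.041 -0.032] roll units -0.006
```

```bash
python3 -m inch '[{"offset":[0,0,0.03],"roll":0},{"offset":[0,0,0.03],"roll":0},{"offset":[0,0,0],"roll":0}]' 0; python3 -m inch '[{"offset":[0,0,0.03],"roll":0},{"offset":[0,0,0.03],"roll":0},{"offset":[0,0,0],"roll":0}]' 0
```

```text
time: 10.02
position: [0.5106, -0.0395, 0.1115]
orientation: [-0.281, 1.557, 0.28]
wrist_force: [-11.9, -3.2, 14.2]
grip_width: 0.0098
time: 10.4
position: [0.5107, -0.0395, 0.1114]
orientation: [-0.282, 1.563, 0.28]
wrist_force: [-21.5, -7.0, 20.9]
grip_width: 0.0097
```

The bolt is on its stop: the force rises with no further motion. Backing off the load, releasing, and rising.

```bash
python3 -m inch '[{"offset":[0,0,-0.13],"roll":0},{"offset":[0,0,0],"roll":0}]' 0; python3 -m inch '[{"offset":[0,0,0],"roll":0},{"offset":[0,0,0],"roll":0},{"offset":[0,0,0],"roll":0}]' 30; python3 -m inch '[{"offset":[-0.3,0,0],"roll":0},{"offset":[-0.6,0,0],"roll":0},{"offset":[-0.9,0,0],"roll":0},{"offset":[-0.9,0,0],"roll":0},{"offset":[0,0,-1],"roll":0},{"offset":[0,0,-1],"roll":0},{"offset":[0,0,-1],"roll":0},{"offset":[0,0,0],"roll":0}]' 30
sed -i 's/110)&(I\[...,1\]<60)&(I\[...,2\]<60)/90)\&(I[...,1]<75)\&(I[...,2]<75)/; s/uu<350/uu<365/' lev.py; python3 lev.py
python3 - <<'E'
from h import *
f=lambda i:cv2.resize(i[:,:,::-1],None,fx=4,fy=4,interpolation=cv2.INTER_CUBIC)
a=cam('side')['pixels'][195:285,300:400];b=cam('top')['pixels'][180:270,290:390]; cv2.imwrite('pics/s5.png',np.hstack([f(a),f(b)]))
E
```

```text
time: 10.65
position: [0.51, -0.0398, 0.1115]
orientation: [-0.28, 1.552, 0.28]
wrist_force: [-0.8, 0.6, 5.8]
grip_width: 0.0099
time: 11.02
position: [0.5094, -0.0396, 0.1105]
orientation: [-0.28, 1.553, 0.28]
wrist_force: [-0.2, 0.1, 0.8]
grip_width: 0.0274
time: 12.02
position: [0.3959, -0.0822, 0.2198]
orientation: [-0.279, 1.552, 0.277]
wrist_force: [0.1, 0.4, 0.5]
grip_width: 0.0297
flange z 0.0915 slope deg [-0.48  0.14] 429
key [ 0.6016 -0.0103  0.1108] 9.0
tab [ 0.5083 -0.0389  0.1392] 0.0675 -159.3
```

View pics/s5.png

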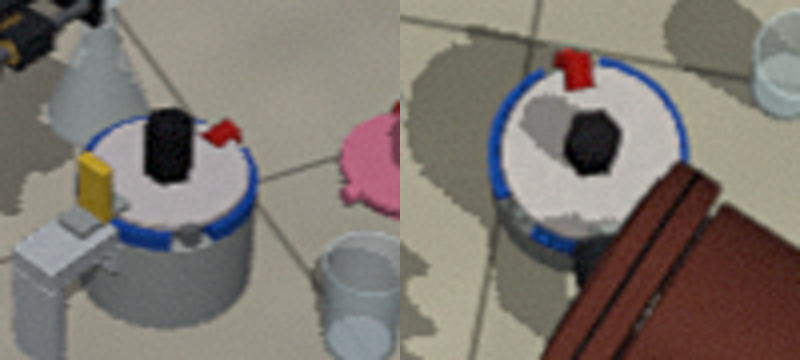

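The lid is flush, with the key in the notch over the block, and the tab reads 67.5 mm from the axis (67 is shut). The tab moved back about 0.6 mm as I unloaded the grip, so I'll push it home again from behind with the fingers closed.

```bash
python3 go.py 0.4807 -0.0491 0.14 20.5; python3 -m inch '[{"offset":[0,0,0.9],"roll":0},{"offset":[0.5,0,0.8],"roll":0},{"offset":[0.7,0,0.5],"roll":0},{"offset":[0.5,0,0],"roll":0},{"offset":[0,0,0],"roll":0}]' 0;  python3 go.py 0.4807 -0.0491 0.112 20.5
```

```text
pos [ 0.3979 -0.0817  0.2198] az 20.42 tilt [ 0.002 -0.    -1.   ] t 12.175 w 30.4 F [0.7 0.3 0.2] q6 -0.75
offset now-axes [1.998 0.044 2.22 ] after-roll axes [1.998 0.041 2.22 ] roll units -0.01
time: 12.8
position: [0.4789, -0.0499, 0.1489]
orientation: [-0.279, 1.557, 0.283]
wrist_force: [-1.2, 0.4, -0.3]
grip_width: 0.0009
pos [ 0.4789 -0.0499  0.1489] az 20.51 tilt [-0.004  0.001 -1.   ] t 12.8 w 0.9 F [-1.2  0.4 -0.3] q6 -0.63
offset now-axes [0.923 0.    0.053] after-roll axes [0.923 0.    0.053] roll units 0.001
```

```bash
python3 -m inch '[{"offset":[0.4,0,0],"roll":0},{"offset":[0.4,0,0],"roll":0},{"offset":[0.1,0,0],"roll":0},{"offset":[0,0,0],"roll":0},{"offset":[0,0,0.1],"roll":0},{"offset":[0,0,0],"roll":0}]' 0;  python3 -m inch '[{"offset":[0,0,0.06],"roll":0},{"offset":[0,0,0.06],"roll":0},{"offset":[0,0,0],"roll":0}]' 0; python3 -m inch '[{"offset":[0,0,0.06],"roll":0},{"offset":[0,0,0.06],"roll":0},{"offset":[0,0,0],"roll":0}]' 0; python3 go.py 0.4807 -0.0491 0.112 20.5
```

```text
time: 13.55
position: [0.4841, -0.0496, 0.1156]
orientation: [-0.28, 1.551, 0.279]
wrist_force: [-0.6, 0.6, 0.5]
grip_width: 0.0002
time: 13.92
position: [0.488, -0.0478, 0.115]
orientation: [-0.28, 1.553, 0.28]
wrist_force: [0.1, -0.1, -0.4]
grip_width: 0.0002
time: 14.3
position: [0.4925, -0.0461, 0.1149]
orientation: [-0.28, 1.553, 0.28]
wrist_force: [-1.0, -0.2, 0.0]
grip_width: -0.0001
pos [ 0.4925 -0.0461  0.1149] az 20.44 tilt [-0.  0. -1.] t 14.3 w -0.1 F [-1.  -0.2  0. ] q6 -0.61
offset now-axes [ 0.073  0.033 -0.303] after-roll axes [ 0.073  0.033 -0.303] roll units -0.008
```

```bash
for i in 1; do python3 -m inch '[{"offset":[0,0,0.04],"roll":0},{"offset":[0,0,0.04],"roll":0},{"offset":[0,0,0],"roll":0}]' 0; done; python3 -m inch '[{"offset":[0,0,0.04],"roll":0},{"offset":[0,0,0.04],"roll":0},{"offset":[0,0,0],"roll":0}]' 0
```

```text
time: 14.68
position: [0.4955, -0.045, 0.1149]
orientation: [-0.28, 1.553, 0.28]
wrist_force: [-0.1, 0.3, 0.1]
grip_width: 0.0005
time: 15.05
position: [0.4967, -0.0445, 0.1148]
orientation: [-0.28, 1.557, 0.28]
wrist_force: [-7.8, -3.1, 4.8]
grip_width: 0.0005
```

```bash
python3 -m inch '[{"offset":[0,0,0.04],"roll":0},{"offset":[0,0,0.03],"roll":0},{"offset":[0,0,0],"roll":0}]' 0; python3 -m inch '[{"offset":[0,0,-0.4],"roll":0},{"offset":[0,0,-0.5],"roll":0},{"offset":[-0.8,0,-0.5],"roll":0},{"offset":[-1,0,-0.5],"roll":0},{"offset":[-1,0,-0.5],"roll":0},{"offset":[0,1,0],"roll":0},{"offset":[0,1,0],"roll":0},{"offset":[0,1,0],"roll":0},{"offset":[0,1,0],"roll":0},{"offset":[0,0,0],"roll":0}]' 0; python3 lev.py
python3 - <<'E'
from h import *
f=lambda i,k:cv2.resize(i[:,:,::-1],None,fx=k,fy=k,interpolation=cv2.INTER_CUBIC)
a=cam('side')['pixels'];b=cam('top')['pixels']; cv2.imwrite('pics/s6.png',np.vstack([np.hstack([f(a[200:270,300:400],4),f(b[190:260,290:390],4)]),cv2.resize(np.hstack([a,b])[:,:,::-1],(800,300))]))
E
```

```text
time: 15.42
position: [0.4968, -0.0444, 0.1146]
orientation: [-0.281, 1.563, 0.28]
wrist_force: [-19.0, -6.6, 13.5]
grip_width: 0.0004
time: 16.68
position: [0.3544, 0.0753, 0.227]
orientation: [-0.283, 1.551, 0.283]
wrist_force: [-0.6, -0.6, -0.7]
grip_width: 0.0003
flange z 0.0916 slope deg [0.36 0.14] 426
key [ 0.6154 -0.0068  0.0896] 10.6
tab [ 0.5093 -0.0369  0.1384] 0.0659 -160.6
```

View pics/s6.png

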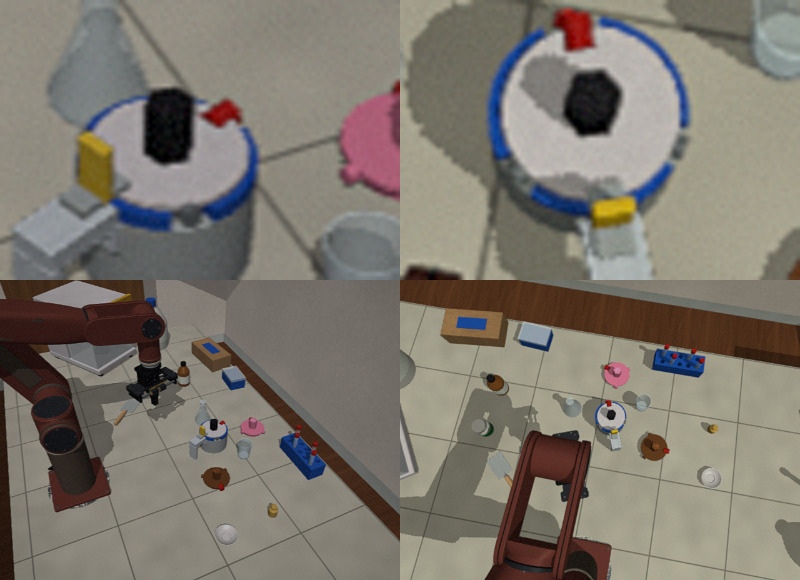

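The pictures show the key in the wide notch above the block (576,30), the lid flush, and the tongue over the flange at (613,210). The other items are where they were and the gripper is clear. Handing in.

```bash
python3 -c "
from plant import r
print(r.hand_in())"
```

```text
the job is handed in; nothing more can be done
None
```

The lid is seated with its red key in the wide notch, the bolt is shut over its edge, and the job is handed in at about 17 s of the 45 s.

**Lid:** I gripped the knob and turned the lid about 71.5° clockwise. It dropped into the notches under light pressure and stopped at about 25 N. The flange top then read 91–92 mm by camera depth (91 is seated), level to about 0.5°, and the pictures show it flush with the lugs in their notches.

**Bolt:** I slid it to its stop by the yellow tab. It moved back about 0.6 mm when I unloaded the grip, so I pushed it home again from behind with closed fingers, reaching about 20 N with no further motion. The tab then read 65.9 mm from the axis (67 mm is shut). That is within the camera's roughly 2 mm calibration and my estimate of the axis.

**Surroundings:** The gripper is clear, and the glassware and other items look unmoved in the last pictures.

**Failed check:** My colour-based reading of the key's angle never gave a usable number. It found no key at first, then gave 9–11° with the wrong pixels. I relied on the pictures, the drop and the flange height instead.

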